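# Seat the blue temperature probe in its well of the dry-block heater

## Robot

A 6-joint arm with a two-finger parallel gripper is mounted at the origin on a cart in front of the work surface, level with it; the furniture and walls round the work are solid. World frame = base frame: x ahead of the robot, y to its left, z up, the work surface at z = 0. Lengths are in m, angles in rad, forces in N, time in s.
With the tool pointing down it reaches from about 0.35 to 1 m from the base axis. Payload 7.1 kg.
Tool frame: the origin (TCP) lies between the finger pads; the fingertips stand 25 mm ahead of it and the grasp point (between the pads) lies 6 mm ahead of it (ctrl.finger_overhang is the distance from the TCP to the fingertips, in m); z points along the fingers, y is the line along which they close (so a half turn about z gives the same grasp; the last joint's range is limited). The gripper opens to 85 mm and grips with 20 to 120 N. Pads are 22 mm wide; open, the fingers measure 114 mm over their backs; the gripper's body (76 mm by 85 mm) begins 54 mm behind the grasp point. The pads swing forward as they close: fully open they stand 13 mm farther back than shut.
Start: joints at [1.302, 0.423, 1.63, -0, 1.089, -0.019], TCP at [0.154, 0.606, 0.256] pointing down, gripper open.
Joint ranges: [-3, 3], [-0.9, 2.11], [0.09, 2.58], [-1.31, 4.45], [0.11, 2.69], [-2.54, 2.54]. Speed limits (rad/s): [2.39, 2.39, 3.01, 3.14, 3.14, 3.14].

## Interface

Orientations are given as a unit quaternion [x, y, z, w].
In Python, from station import ctrl gives the robot as it stands.
- The arm moves only by the tool drive_tool, never from a script. Its argument "moves" is text: rows parted by semicolons, each of 4 numbers parted by spaces: the shift along the tool's x, y, z in m, then the turn about the tool's z in rad. In form: tx ty tz twist; .... A call has exactly 8 rows; each row is the pose to reach, as a shift and turn from the pose commanded when the call began, along the tool's axes at that moment; what a row does not reach only later rows make up. A row lasts 1/12 s, in which the tool goes at most 41.7 mm and 7.16 degrees, less where a joint would pass 70% of its speed; a pose out of reach is approached as far as the arm can. A call with a gripper value outside its range is refused whole. "fingers" is the closure, from 0 (fully open) to 1 (shut), set as the call begins (left out, the last holds). The fingers move at their own pace and stop on an object; "force" is the grip in N (left out, the last holds). Time passes only in rows, so rows that repeat a pose let the fingers close, or fill a call up. It gives the time, the measured TCP pose, the force, the opening and the grip force at its end, in the units of the state.
- ctrl.get_state(): the state, without advancing time (a new reading comes with each control period).
- ctrl.grab_frame(name): name is "scene" or "top" or "wrist"; returns (picture, depth): 384x512x3 uint8, blue, green, red; 384x512 float32, m along the optical axis (not along the pixel's ray), 0 where there is no reading.
- ctrl.get_calibration(name): a dict with "vfov" (degrees; the focal length in pixels is half the picture's height over the tangent of half this angle, whatever the lens; pixels are square), "cx", "cy" (the principal point, pixels), "position" and "attitude" of the camera in the world. Camera axes: x right, y down, z forward; pixel columns grow to the right and rows downward; lengths in m; the calibration is good to about 2 mm. The wrist camera is an equidistant fisheye: a pixel r from the principal point sees the ray r / f radians off the axis. A picture is of the moment at which its call begins: read the wrist's pose just before it. get_calibration takes no time and is no camera call; for the wrist camera it gives the pose at the moment of the call.
- ctrl.finish_job(): hands the job in; it is judged then, once.
The state is a dict: "clock": time; "joint_pos": joint angles; "joint_vel": joint speeds; "joint_torque": joint torques, N m; "position": TCP position; "tcp_rot": TCP orientation; "force": force on the tool from outside, world axes, zero at the start; "wrist_torque": the same for the moment, N m; "gripper_width": finger opening in m; "grasp_force": force on a finger pad.
Only numpy, scipy, OpenCV 4.12 (cv2) and the standard library are available. Lean on these libraries where they do the work, as an engineer would, in place of code of your own. Each camera call takes 0.05 s, during which the arm holds its last target. There are 200 camera calls.

## Task

Take the blue-headed temperature probe out of the grey stand and insert its rod into the blue-collared well of the dry-block heater, fully home so that its black flange sits flat on the blue collar, then let go. Leave the orange-headed probe standing where it is in the stand.

Things in the scene. Friction and masses are not known exactly. Their poses are not given: they have to be found in the camera images.
- probe_blue: Loose temperature probe, 0.07 to 0.12 kg, upright in a hole of the grey stand. Steel rod 10 mm thick, 70 mm long, round tip; black flange 46 mm wide, 4 mm thick; round blue ribbed head 28 mm wide (30 over the ribs), 50 mm tall, to be grasped from above across any diameter. Origin at the rod's tip, z up along the rod: flange underside at z = 70 mm, head from 74 to 124 mm.
- probe_orange: The same probe with an orange head, in the other hole of the stand; to be left there. Which hole holds which probe varies.
- stand: Fixed grey parking block 65 x 180 mm, 80 mm high, on a black foot plate 85 x 200 mm. Two upright holes 16 mm wide, 76 mm deep, at y = +55 and -55 mm of its own frame; the probes' flanges rest on its top. Origin at the centre of its underside, z up. Its place and yaw vary.
- heater: Fixed white dry-block heater 160 x 212 mm, aluminium block top 97 mm high. Origin at the centre of its underside, z up; x points from the control panel (robot's side) to the rear, y to the left. Place and yaw vary. In front two wells, blue collar left (+y), orange collar right, 120 mm apart; 66 mm behind them a row of four fixed capped tubes, tops about 135 mm above the worktop.
- blue_well (a point): Centre of the mouth of the blue-collared well, level with the collar's top face, 100 mm above the worktop; axes as the heater's. Collar 54 mm in outer diameter, 3 mm high. A funnel narrows from 34 mm wide at the mouth to 16 mm wide 15 mm below it; then a blind upright bore 16 mm wide goes on to 76 mm below the mouth.

How it is judged:
At the end, for the whole second after the job is handed in: The blue probe's rod is at least 64 mm deep in the blue-collared well (70 mm is fully home) and within 10 mm of its centre, the probe is upright within 0.12 rad and at rest, and the orange probe is within 15 mm of where it began (z of probe_blue in the frame of blue_well below -0.064 m and horizontal distance between probe_blue and blue_well below 0.01 m and angle between probe_blue's own z axis and vertical below 0.12 rad and linear speed of probe_blue below 0.02 m/s and distance of probe_orange from where it was at the start of the episode below 0.015 m); the robot touches nothing.
It fails at once if the orange probe is taken out of its hole or moved by more than 30 mm (distance of probe_orange from where it was at the start of the episode above 0.03 m).
It also fails if it takes over 38 s, if anything falls off the work surface, if the arm or the gripper's body presses on something with over 40 N, if the wrist force passes 120 N, or if a joint passes its speed limit or range.

## Working session

There is one attempt and no reset: what is moved stays moved. The work goes in short steps, Python scripts to look and compute and a tool call to move; the robot and the scene stay as the last step left them, time stands still between calls to the robot, and variables do not carry over. Pictures are saved under pics/ and viewed, at most 10 in all, crops included, and the job is handed in when it is done.

Besides the shell and the picture viewer there is one more tool, called in YAML: its name, and indented under it one key for each argument. drive_tool: Moves the arm, as the interface text tells. Its arguments: {"type":"object","properties":{"moves":{"type":"string"},"fingers":{"type":"number"},"force":{"type":"number"}},"required":["moves"]}

```bash
mkdir -p pics; cat > h.py <<'E'
import numpy as np, cv2
from station import ctrl
from scipy.spatial.transform import Rotation as R
def rot(c):
    a=np.array(c["attitude"],float)
    return a if a.shape==(3,3) else R.from_quat(a).as_matrix()
def pts(name,dep,c,mask):
    v,u=np.nonzero(mask&(dep>0)); z=dep[v,u]
    f=dep.shape[0]/2/np.tan(np.radians(c["vfov"])/2)
    x=(u-c["cx"])/f;y=(v-c["cy"])/f
    if name=="wrist":
        r=np.hypot(x,y)+1e-9; k=np.tan(r)/r; x=x*k;y=y*k
    return (np.c_[x*z,y*z,z]@rot(c).T+np.array(c["position"])),u,v
def bluemask(im):
    h=cv2.cvtColor(im,cv2.COLOR_BGR2HSV); return (h[...,0]>95)&(h[...,0]<130)&(h[...,1]>120)&(h[...,2]>50)
def orangemask(im):
    h=cv2.cvtColor(im,cv2.COLOR_BGR2HSV); return (h[...,0]>4)&(h[...,0]<22)&(h[...,1]>140)&(h[...,2]>80)
E
python3 - <<'E'
from h import *
print(ctrl.get_state())
ims=[]
for n in ["scene","top"]:
    c=ctrl.get_calibration(n); im,d=ctrl.grab_frame(n); ims.append(im); print(n,c)
    for nm,m in (("blue",bluemask(im)),("orange",orangemask(im))):
        k,lab,st,ce=cv2.connectedComponentsWithStats(m.astype(np.uint8))
        for i in range(1,k):
            if st[i,4]<40: continue
            p,u,v=pts(n,d,c,lab==i)
            if len(p): print(nm,st[i],np.median(p,0).round(3),p.min(0).round(3),p.max(0).round(3))
cv2.imwrite("pics/a.png",cv2.resize(np.hstack(ims),(800,300)))
cv2.imwrite("pics/top.png",ims[1])
E
```

```text
{'clock': 0.0, 'joint_pos': array([ 1.30200929e+00,  4.23847318e-01,  1.63070303e+00,  7.35298103e-06,
        1.08858565e+00, -1.90477858e-02]), 'joint_vel': array([-0.00139174, -0.00145049,  0.00044406,  0.00076404, -0.00033788,
       -0.00011399]), 'joint_torque': array([ 8.39344848e-04, -5.57381272e+01, -2.81745762e+01, -2.42441884e-04,
        7.16038790e-03,  1.65469038e-05]), 'position': array([0.15433594, 0.6051166 , 0.25553649]), 'tcp_rot': array([ 1.24547032e-01,  9.92213405e-01, -7.63230349e-04, -1.13896793e-04]), 'force': array([0.04189736, 0.12330429, 0.13835892]), 'wrist_torque': array([-0.05134971,  0.04604827, -0.01511397]), 'grasp_force': 0.0, 'gripper_width': 0.08539982320771955}
scene {'vfov': 56.27866051736571, 'cx': 256.2692989133479, 'cy': 192.53070648077758, 'position': array([-0.04541766, -0.64346448,  0.55053531]), 'attitude': array([ 0.81485968, -0.31253139,  0.18274026, -0.45269617])}
blue [103  14   5  12  43] [0.916 1.78  0.294] [0.911 1.727 0.256] [0.921 1.81  0.319]
blue [143  26  13  17 140] [0.851 1.092 0.282] [0.824 1.079 0.25 ] [0.889 1.166 0.317]

[... 1811 characters left out ...]
 ] [ 0.462 -0.279  0.138]
blue [239 244  20  16 134] [ 0.364 -0.056  0.011] [ 0.346 -0.079 -0.003] [ 0.381 -0.032  0.017]
orange [443 120  38  14 111] [ 0.645 -0.577  0.07 ] [ 0.63  -0.622  0.065] [ 0.661 -0.529  0.073]
orange [429 130  20  32 376] [ 0.607 -0.531  0.037] [ 0.575 -0.54  -0.   ] [ 0.641 -0.52   0.07 ]
orange [449 134  18   8  60] [ 0.62  -0.562  0.07 ] [ 0.61  -0.585  0.066] [ 0.627 -0.541  0.073]
orange [446 150  31  10  42] [ 0.585 -0.585  0.037] [ 0.575 -0.625  0.015] [ 0.595 -0.549  0.06 ]
orange [190 188  23  24 395] [0.484 0.048 0.099] [0.457 0.023 0.024] [0.509 0.072 0.104]
orange [299 205  16  15 135] [ 0.444 -0.18   0.132] [ 0.431 -0.208  0.077] [ 0.466 -0.17   0.138]
```

View pics/a.png

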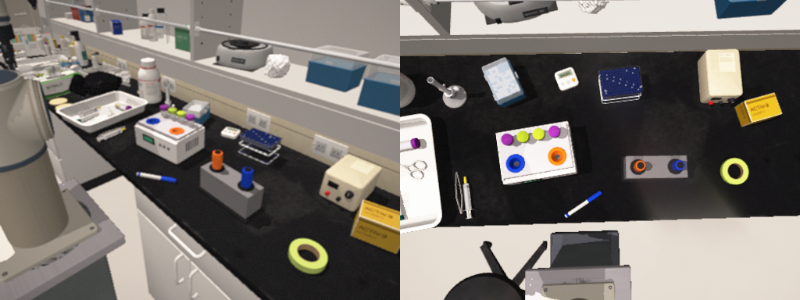

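drive_tool:
  moves: "-0.04 -0.032 -0.01 0;-0.08 -0.064 -0.02 0;-0.12 -0.096 -0.025 0;-0.15 -0.12 -0.025 0;-0.18 -0.144 -0.025 0;-0.21 -0.168 -0.025 0;-0.24 -0.192 -0.025 0;-0.27 -0.216 -0.025 0"
  fingers: 0

```text
clock: 0.77
position: [0.3547, 0.3392, 0.2813]
tcp_rot: [0.124, 0.992, -0.0, -0.0]
force: [1.0, 0.2, 0.5]
gripper_width: 0.0855
grasp_force: 0.0
```

drive_tool:
  moves: "-0.03 -0.025 0 -0.1;-0.06 -0.05 0 -0.2;-0.08 -0.08 0 -0.3;-0.08 -0.1 0 -0.4;-0.08 -0.11 0 -0.4;-0.08 -0.11 0 -0.4;-0.08 -0.11 0 -0.4;-0.08 -0.11 0 -0.4"

```text
clock: 1.43
position: [0.4044, 0.2158, 0.2815]
tcp_rot: [-0.075, 0.997, 0.0, 0.0]
force: [0.1, 0.5, 0.8]
gripper_width: 0.0852
grasp_force: 0.0
```

```bash
python3 - <<'E'
from h import *
s=ctrl.get_state(); print(s["clock"],s["position"],R.from_quat(s["tcp_rot"]).as_matrix().round(3),s["joint_pos"])
for n in ["wrist"]:
    c=ctrl.get_calibration(n); im,d=ctrl.grab_frame(n); print(c)
    for nm,m in (("blue",bluemask(im)),("orange",orangemask(im))):
        k,lab,st,ce=cv2.connectedComponentsWithStats(m.astype(np.uint8))
        for i in range(1,k):
            if st[i,4]<40: continue
            p,u,v=pts(n,d,c,lab==i)
            if len(p): print(nm,st[i],np.median(p,0).round(3),p.min(0).round(3),p.max(0).round(3))
cv2.imwrite("pics/w1.png",im)
E
```

```text
1.4333 [0.40438675 0.21576398 0.28146011] [[-0.989 -0.149  0.   ]
 [-0.149  0.989  0.001]
 [-0.001  0.    -1.   ]] [ 4.63985749e-01  1.41071436e-01  1.96090009e+00  3.48849950e-04
  1.03894118e+00 -1.25618492e+00]
{'vfov': 65.70646984690485, 'cx': 251.01824194529678, 'cy': 187.95982237639714, 'position': array([0.32577924, 0.20305238, 0.39792218]), 'attitude': array([0.64449664, 0.74856403, 0.11834287, 0.10134565])}
blue [122  67   7  10  41] [0.311 0.028 0.01 ] [ 0.305  0.018 -0.002] [0.317 0.033 0.012]
blue [ 60  94  27  22 235] [ 0.363 -0.054  0.011] [ 0.346 -0.086 -0.001] [ 0.38  -0.033  0.013]
blue [ 176  195   47   44 1460] [0.467 0.165 0.098] [0.438 0.14  0.061] [0.49  0.192 0.101]
blue [  4 281  49  40 949] [ 0.699 -0.15   0.074] [ 0.403 -0.301 -0.003] [0.814 0.142 0.337]
blue [188 301  62  30 864] [0.669 0.201 0.023] [ 0.652  0.147 -0.003] [0.735 0.259 0.046]
orange [  85  194   38   42 1104] [0.485 0.044 0.098] [0.455 0.02  0.062] [0.508 0.074 0.101]
```

View pics/w1.png

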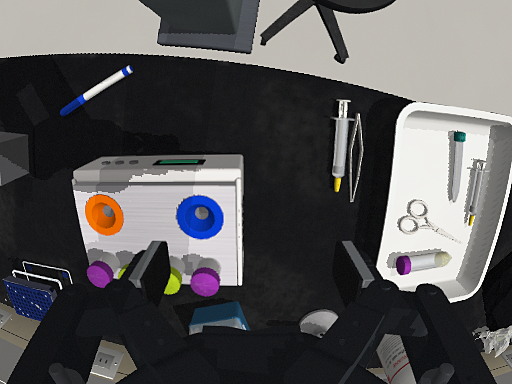

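drive_tool:
  moves: "0.003 -0.04 0 0;0.006 -0.08 0 0;0.009 -0.12 0 0;0.012 -0.16 0 0;0.015 -0.2 0 0;0.018 -0.24 0 0;0.021 -0.28 0 0;0.024 -0.32 0 0"

```text
clock: 2.15
position: [0.4291, -0.1063, 0.2815]
tcp_rot: [-0.075, 0.997, -0.0, 0.0]
force: [1.0, -0.0, 0.8]
gripper_width: 0.0855
grasp_force: 0.0
```

drive_tool:
  moves: "0.003 -0.04 0 0;0.006 -0.08 0 0;0.009 -0.12 0 0;0.01 -0.15 0 0;0.01 -0.15 0 0;0.01 -0.15 0 0;0.01 -0.15 0 0;0.01 -0.15 0 0"

```text
clock: 2.82
position: [0.4413, -0.2537, 0.2811]
tcp_rot: [-0.076, 0.997, 0.0, -0.0]
force: [0.2, -0.0, 0.2]
gripper_width: 0.0851
grasp_force: 0.0
```

```bash
cat >> h.py <<'E'
def cast(name,c,uv,z):
    uv=np.asarray(uv,float).reshape(-1,2); f=192/np.tan(np.radians(c["vfov"])/2)
    x=(uv-[c["cx"],c["cy"]])/f
    if name=="wrist":
        r=np.linalg.norm(x,axis=1,keepdims=True)+1e-9; x=x*np.tan(r)/r
    d=np.c_[x,np.ones(len(x))]@rot(c).T; p=np.array(c["position"])
    return p+d*((z-p[2])/d[:,2:])
E
python3 - <<'E'
from h import *
s=ctrl.get_state(); print(s["clock"],s["position"],R.from_quat(s["tcp_rot"]).as_matrix().round(3),s["joint_pos"].round(3))
n="wrist"
c=ctrl.get_calibration(n); im,d=ctrl.grab_frame(n); print(c["position"])
for nm,m in (("blue",bluemask(im)),("orange",orangemask(im))):
    k,lab,st,ce=cv2.connectedComponentsWithStats(m.astype(np.uint8))
    for i in range(1,k):
        if st[i,4]<40: continue
        p,u,v=pts(n,d,c,lab==i)
        q=p[(p[:,2]>.128)&(p[:,2]<.145)]
        if len(q)>20:
            t=(p[:,2]>.128)&(p[:,2]<.145)
            (cu,cv_),r=cv2.minEnclosingCircle(np.c_[u[t],v[t]].astype(np.float32))
            print(nm,st[i],np.median(q,0).round(4),(q.min(0)+q.max(0))/2,np.ptp(q,axis=0),cu,cv_,r,cast(n,c,[cu,cv_],.134))
        else: print(nm,st[i],np.median(p,0).round(3))
cv2.imwrite("pics/w2.png",im)
E
```

```text
2.8167 [ 0.44127219 -0.25365977  0.2810908 ] [[-0.989 -0.151 -0.001]
 [-0.151  0.989  0.001]
 [ 0.     0.001 -1.   ]] [-0.545  0.222  1.86   0.     1.061 -2.268]
[ 0.36279582 -0.26656578  0.39761969]
blue [380 116  33  19 329] [ 0.364 -0.058  0.01 ]
blue [193 155  34  39 666] [ 0.4408 -0.2933  0.1328] [ 0.44389929 -0.29546641  0.13155988] [0.02633788 0.02790202 0.00701619] 207.334716796875 177.45867919921875 14.746156692504883 [[ 0.44275698 -0.29507904  0.134     ]]
blue [502 218  10  27 193] [0.474 0.153 0.099]
blue [449 295  26  19 249] [0.662 0.209 0.026]
blue [300 325  32  13 235] [ 0.675 -0.119  0.074]
orange [299 171  35  40 662] [ 0.4447 -0.1907  0.1326] [ 0.44564831 -0.18606261  0.13148257] [0.02631927 0.02648729 0.00678675] 319.9747009277344 195.5963897705078 13.980623245239258 [[ 0.44439534 -0.18704908  0.134     ]]
orange [448 218  28  34 688] [0.483 0.052 0.098]
```

View pics/w2.png

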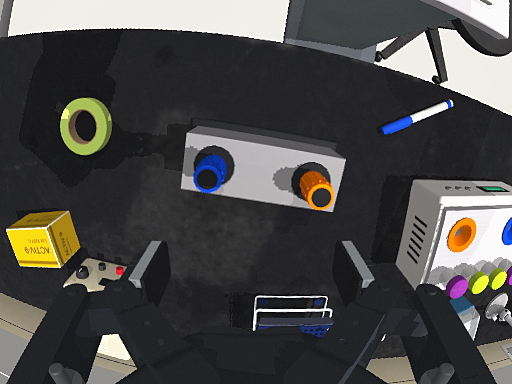

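drive_tool:
  moves: "0.004 -0.03 0 0;0.004 -0.042 0.02 0;0.004 -0.042 0.05 0;0.004 -0.042 0.08 0;0.004 -0.042 0.11 0;0.004 -0.042 0.135 0;0.004 -0.042 0.15 0;0.004 -0.042 0.163 0"

```text
clock: 3.53
position: [0.4431, -0.2956, 0.1168]
tcp_rot: [-0.076, 0.997, 0.001, -0.001]
force: [-0.3, 0.2, 0.2]
gripper_width: 0.0851
grasp_force: 0.0
```

drive_tool:
  moves: "0 0 0 0;0 0 0 0;0 0 0 0;0 0 0 0;0 0 0 0;0 0 0 0;0 0 0 0;0 0 0 0"
  fingers: 1
  force: 60

```text
clock: 4.2
position: [0.4441, -0.2975, 0.1196]
tcp_rot: [-0.075, 0.997, -0.001, 0.001]
force: [0.0, 1.4, 5.6]
gripper_width: 0.0267
grasp_force: 58.8
```

drive_tool:
  moves: "0 0 -0.01 0;0 0 -0.03 0;0 0 -0.055 0;0 0 -0.08 0;0 0 -0.105 0;0 0 -0.13 0;0 0 -0.15 0;0 0 -0.16 0"

```text
clock: 4.87
position: [0.4442, -0.2979, 0.282]
tcp_rot: [-0.075, 0.997, -0.002, 0.002]
force: [0.8, -0.1, -0.9]
gripper_width: 0.0263
grasp_force: 59.0
```

```bash
python3 - <<'E'
from h import *
s=ctrl.get_state(); print(s["clock"],s["position"],s["gripper_width"],s["force"],R.from_quat(s["tcp_rot"]).as_matrix().round(3))
n="scene"; c=ctrl.get_calibration(n); im,d=ctrl.grab_frame(n); im2,d2=ctrl.grab_frame("wrist")
crop=im[90:270,230:400]
cv2.imwrite("pics/s3.png",np.hstack([cv2.resize(crop,(340,360)),cv2.resize(im2,(460,360))]))
E
```

```text
4.8667 [ 0.44418787 -0.29788555  0.28204305] 0.026295836118256047 [ 0.79830226 -0.05409978 -0.93090389] [[-0.989 -0.149  0.004]
 [-0.149  0.989 -0.003]
 [-0.004 -0.003 -1.   ]]
```

View pics/s3.png

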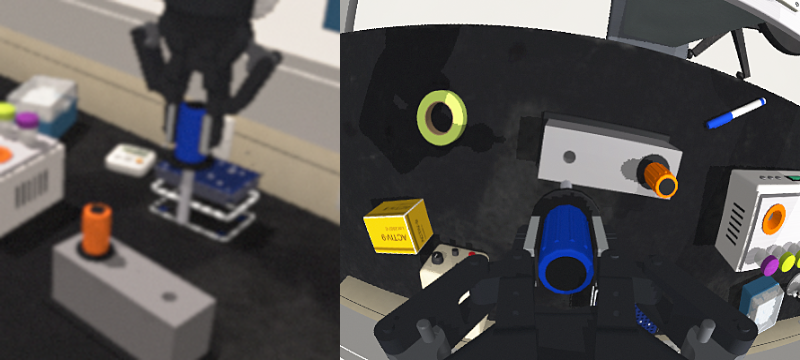

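drive_tool:
  moves: "-0.005 0.025 0 0;-0.012 0.06 0 0;-0.02 0.1 0 0;-0.028 0.14 0 0;-0.035 0.18 0 0;-0.043 0.22 0 0;-0.051 0.26 0 0;-0.059 0.3 0 0"

```text
clock: 5.63
position: [0.4556, 0.01, 0.277]
tcp_rot: [-0.075, 0.997, 0.0, -0.001]
force: [0.8, -0.1, -1.2]
gripper_width: 0.0267
grasp_force: 59.1
```

drive_tool:
  moves: "-0.008 0.04 0 0;-0.016 0.08 0 0;-0.022 0.115 0 0;-0.027 0.14 0 0;-0.03 0.156 0 0;-0.03 0.156 0 0;-0.03 0.156 0 0;-0.03 0.156 0 0"

```text
clock: 6.3
position: [0.4625, 0.1661, 0.2773]
tcp_rot: [-0.075, 0.997, -0.0, -0.001]
force: [0.1, 0.8, -0.5]
gripper_width: 0.0266
grasp_force: 59.2
```

```bash
python3 - <<'E'
from h import *
s=ctrl.get_state(); print(s["clock"],s["position"],s["gripper_width"],s["force"])
n="scene"; c=ctrl.get_calibration(n); im,d=ctrl.grab_frame(n); cw=ctrl.get_calibration("wrist"); im2,d2=ctrl.grab_frame("wrist")
# rod: vertical line under head in scene view
crop=im[70:190,140:260]
m=bluemask(im2); k,lab,st,ce=cv2.connectedComponentsWithStats(m.astype(np.uint8))
for i in range(1,k):
    if st[i,4]<150: continue
    p,u,v=pts("wrist",d2,cw,lab==i); print(st[i],np.median(p,0).round(3),((p.min(0)+p.max(0))/2).round(4),np.ptp(p,axis=0).round(3))
# unobstructed collar from top picture
ct=ctrl.get_calibration("top"); t=cv2.imread("pics/top.png"); k,lab,st,ce=cv2.connectedComponentsWithStats(bluemask(t).astype(np.uint8))
for nme,cc,lb,ss in (("top",ct,lab,st),):
    for i in range(1,k):
        if abs(ss[i,0]-136)<3 and abs(ss[i,1]-197)<3:
            con=max(cv2.findContours((lb==i).astype(np.uint8),0,1)[0],key=len)[:,0]; q=cast("top",cc,con,.1); print("top",cv2.minEnclosingCircle(q[:,:2].astype(np.float32)))
cv2.imwrite("pics/s4.png",np.hstack([cv2.resize(crop,(360,360)),cv2.resize(im2,(440,360))]))
E
```

```text
6.3 [0.46248859 0.16612468 0.27729935] 0.02658556175595919 [ 0.13267258  0.83788247 -0.47015642]
[ 88  54  32  25 288] [ 0.363 -0.054  0.01 ] [ 0.3623 -0.0594  0.0054] [0.036 0.054 0.016]
[ 227  150   51   49 1752] [0.465 0.165 0.098] [0.4648 0.1663 0.1129] [0.054 0.053 0.127]
[ 220  218   63   96 3510] [0.453 0.164 0.281] [0.57   0.1983 0.151 ] [0.244 0.094 0.283]
[  13  262   65   51 1571] [ 0.706 -0.14   0.074] [ 0.7489 -0.1866  0.0369] [0.172 0.208 0.079]
top ((0.4654444456100464, 0.16621840000152588), 0.026281287893652916)
```

View pics/s4.png

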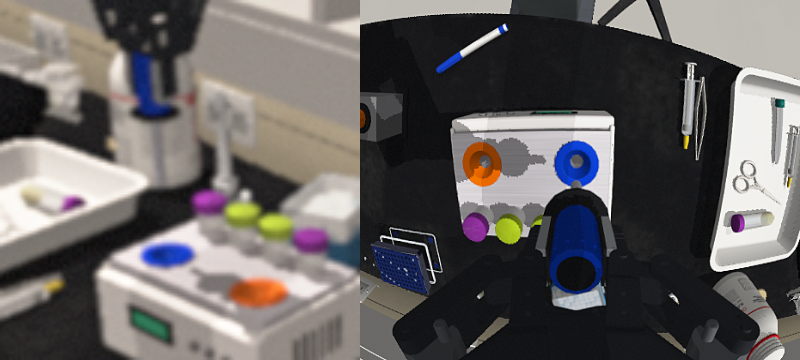

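drive_tool:
  moves: "-0.003 0 0.005 0;-0.003 0 0.02 0;-0.003 0 0.035 0;-0.003 0 0.05 0;-0.003 0 0.06 0;-0.003 0 0.07 0;-0.003 0 0.075 0;-0.003 0 0.08 0"

```text
clock: 7.07
position: [0.4663, 0.1672, 0.1978]
tcp_rot: [-0.075, 0.997, -0.0, -0.0]
force: [-0.0, -0.6, -0.2]
gripper_width: 0.0269
grasp_force: 59.2
```

drive_tool:
  moves: "0 0 0.005 0;0 0 0.01 0;0 0 0.015 0;0 0 0.02 0;0 0 0.024 0;0 0 0.027 0;0 0 0.03 0;0 0 0.03 0"

```text
clock: 7.73
position: [0.4659, 0.1673, 0.1678]
tcp_rot: [-0.075, 0.997, -0.0, -0.0]
force: [-0.6, 0.3, -0.9]
gripper_width: 0.0269
grasp_force: 59.2
```

drive_tool:
  moves: "0 0 0.004 0;0 0 0.008 0;0 0 0.012 0;0 0 0.016 0;0 0 0.02 0;0 0 0.022 0;0 0 0.024 0;0 0 0.024 0"

```text
clock: 8.4
position: [0.4659, 0.1673, 0.1439]
tcp_rot: [-0.075, 0.997, -0.0, -0.0]
force: [0.7, 0.9, -0.4]
gripper_width: 0.0266
grasp_force: 59.2
```

```bash
python3 - <<'E'
from h import *
s=ctrl.get_state(); print(s["clock"],s["position"],s["force"],s["wrist_torque"])
im,d=ctrl.grab_frame("scene"); im2,d2=ctrl.grab_frame("wrist")
cv2.imwrite("pics/s5.png",np.hstack([cv2.resize(im[90:190,150:250],(400,400)),cv2.resize(im2[100:340,150:390],(400,400))]))
E
```

```text
8.4 [0.4659459  0.16732598 0.14386599] [ 0.69465474  0.92498136 -0.43710911] [-0.03308401  0.01326041 -0.04114596]
```

View pics/s5.png

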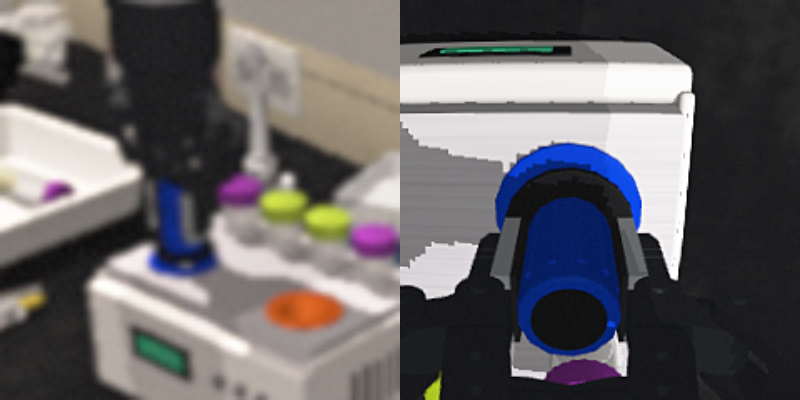

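drive_tool:
  moves: "0 0 0.001 0;0 0 0.002 0;0 0 0.0025 0;0 0 0.003 0;0 0 0.0035 0;0 0 0.004 0;0 0 0.004 0;0 0 0.004 0"

```text
clock: 9.17
position: [0.4661, 0.1674, 0.1403]
tcp_rot: [-0.075, 0.997, -0.0, -0.0]
force: [0.2, 0.6, -0.5]
gripper_width: 0.0267
grasp_force: 59.2
```

drive_tool:
  moves: "0 0 0.0005 0;0 0 0.001 0;0 0 0.0015 0;0 0 0.002 0;0 0 0.0025 0;0 0 0.003 0;0 0 0.003 0;0 0 0.003 0"

```text
clock: 9.83
position: [0.4662, 0.1674, 0.1395]
tcp_rot: [-0.075, 0.997, 0.0, 0.0]
force: [-8.7, -1.7, 28.3]
gripper_width: 0.0267
grasp_force: 62.0
```

drive_tool:
  moves: "0 0 -0.002 0;0 0 -0.002 0;0 0 -0.002 0;0 0 -0.002 0;0 0 -0.002 0;0 0 -0.002 0;0 0 -0.002 0;0 0 -0.002 0"
  fingers: 0

```text
clock: 10.5
position: [0.4661, 0.1674, 0.1391]
tcp_rot: [-0.075, 0.997, -0.0, -0.0]
force: [-0.2, 0.3, -0.5]
gripper_width: 0.0852
grasp_force: 0.0
```

drive_tool:
  moves: "0 0 -0.01 0;0 0 -0.03 0;0 0 -0.05 0;0 0 -0.08 0;0 0 -0.11 0;0 0 -0.13 0;0 0 -0.13 0;0 0 -0.13 0"

```text
clock: 11.17
position: [0.4667, 0.1676, 0.2709]
tcp_rot: [-0.075, 0.997, 0.0, 0.002]
force: [0.3, -1.0, -0.6]
gripper_width: 0.0855
grasp_force: 0.0
```

```bash
python3 - <<'E'
from h import *
s=ctrl.get_state(); print(s["clock"],s["position"],s["gripper_width"],s["force"])
im,d=ctrl.grab_frame("scene"); c=ctrl.get_calibration("wrist"); im2,d2=ctrl.grab_frame("wrist")
k,lab,st,ce=cv2.connectedComponentsWithStats(bluemask(im2).astype(np.uint8))
for i in range(1,k):
    if st[i,4]<150: continue
    p,u,v=pts("wrist",d2,c,lab==i); t=(p[:,2]>.14)&(p[:,2]<.17)
    if t.sum()>20: print(st[i],((p[t].min(0)+p[t].max(0))/2).round(4),np.percentile(p[:,2],[50,90,99]))
cv2.imwrite("pics/s6.png",np.hstack([cv2.resize(im[90:190,150:250],(400,400)),cv2.resize(im2[80:320,150:390],(400,400))]))
E
```

```text
11.1667 [0.4666611  0.16756239 0.27092552] 0.08550478987519085 [ 0.27071319 -1.03420174 -0.63843773]
[ 225  148   52   61 1364] [0.4657 0.1666 0.1475] [0.1219384  0.15294696 0.15402568]
```

View pics/s6.png

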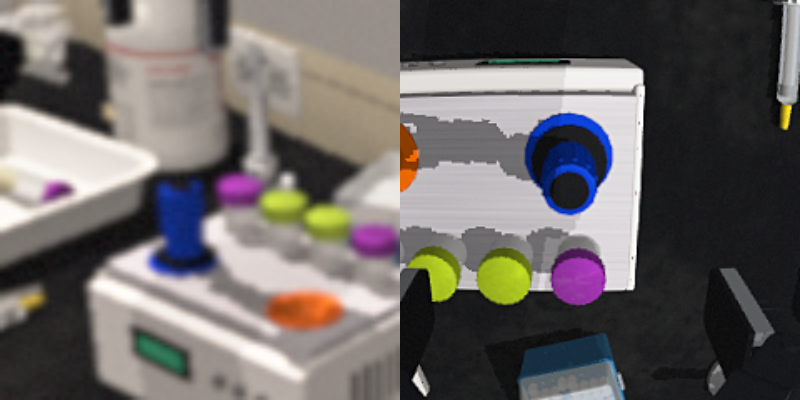

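The probe is upright in the well with its flange on the collar. The head top measures z = 0.154, which is the expected height when fully home, and the gripper is clear.

```bash
python3 -c "
from station import ctrl
print(ctrl.finish_job())"
```

```text
the job is handed in; nothing more can be done
None
```

The blue probe is in the blue-collared well, fully home by measurement and released; the orange probe was left in the stand, and the job was handed in at about 11 s (no verdict was returned).

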